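# Close the retaining bar over a bottle rack

### The arm

A 6-joint arm with a two-finger parallel gripper is mounted at the origin on a cart in front of the work surface, level with it; the furniture and walls round the work are solid. World frame = base frame: x ahead of the robot, y to its left, z up, the work surface at z = 0. Lengths are in m, angles in rad, forces in N, time in s.
With the tool pointing down it reaches from about 0.375 to 0.9 m from the base axis. Payload 3.1 kg.
Tool frame: the origin (TCP) lies between the finger pads; the fingertips stand 19 mm ahead of it and the grasp point (between the pads) is the TCP; x points along the fingers, y is the direction in which the jaws open and shut, and the axes are right-handed (so a half turn about x gives the same grasp; the last joint's range is limited). The gripper opens to 85 mm and grips with 20 to 120 N. Pads are 22 mm wide; open, the fingers measure 114 mm over their backs; the gripper's body (76 mm by 85 mm) begins 54 mm behind the grasp point. The pads swing forward as they close: fully open they stand 13 mm farther back than shut.
Start: joints at [-1.526, 0.527, 1.433, -0, 1.181, -0.178], TCP at [0.138, -0.61, 0.214] pointing down, gripper open.
Joint ranges: [-3.08, 3.08], [-0.75, 2.2], [0.22, 2.44], [-1.43, 4.57], [0, 2.65], [-2.85, 2.85]. Speed limits (rad/s): [2.79, 2.79, 3.14, 3.14, 3.14, 3.14].

### API

Orientations are given as [roll, pitch, yaw] about the fixed x, y, z axes, in that order (R = Rz(yaw) Ry(pitch) Rx(roll)).
In Python, from station import ctrl, grab_frame, camera_model gives the robot as it stands.
- The arm moves only by the tool send_rows, never from a script. Its argument "plan" is text: rows parted by semicolons, each of 6 numbers parted by spaces: the shift along the world's x, y, z in cm, then the turn, a rotation vector about the world's x, y, z in rad. In form: dx dy dz wx wy wz; .... A call has 1 to 5 rows; each row is the pose to reach, as a shift and turn from the pose measured when the call began; what a row does not reach only later rows make up. A row lasts 1/10 s, in which the tool goes at most 50 mm and 8.59 degrees, less where a joint would pass 70% of its speed; a pose out of reach is approached as far as the arm can. A call with a gripper value outside its range is refused whole. "jaw" is the finger opening in cm, from 0 to 8.54, set as the call begins (left out, the last holds). The fingers move at their own pace and stop on an object; "grip_force" is the grip in N (left out, the last holds). Time passes only in rows, so rows that repeat a pose let the fingers close. It gives the time, the measured TCP pose, the force and the opening at its end, in the units of the state.
- ctrl.read_state(): the state, without advancing time (a new reading comes with each control period).
- grab_frame(name): name is "scene" or "side" or "wrist"; returns the picture (480x640x3 uint8, red, green, blue); there is no depth.
- camera_model(name): a dict with "K" (3x3 intrinsics, pixels), "R" (3x3) and "t" (3): a world point X has camera coordinates R X + t; the wrist camera has in their place "mount" (4x4, takes a point from camera to tool coordinates, whose origin is the TCP and whose axes are the tool frame's). Camera axes: x right, y down, z forward; pixel columns grow to the right and rows downward; lengths in m; the calibration is good to about 2 mm. A picture is of the moment at which its call begins: read the wrist's pose just before it. camera_model takes no time and is no camera call.
- ctrl.close_job(): hands the job in, once; it reports no verdict.
The state is a dict: "time": time; "joint_positions": joint angles; "qvel": joint speeds; "effort": joint torques, N m; "ee_pos": TCP position; "tool_rot": TCP orientation; "wrist_force": force on the tool from outside, world axes, zero at the start; "torque": the same for the moment, N m; "grip_width": finger opening in m.
Only numpy, scipy, OpenCV 4.12 (cv2) and the standard library are available. Lean on these libraries where they do the work, as an engineer would, in place of code of your own. Each camera call takes 0.05 s, during which the arm holds its last target. There are 200 camera calls.

### The job

Get the bottle rack ready to be carried: push the aluminium retaining bar along its deck, across the gap over the three dropper bottles and onto the end post, until its forked nose is fully home under the head of the screw there. Leave the bar lying flat on both supports with the bottles upright in their cells, and do not knock over or shift the other things on the desk.

Things in the scene. Friction and masses are not known exactly. Their poses are not given: they have to be found in the camera images.
- rack: Fixed plywood bottle rack, 110 x 380 mm. Origin on the desk, on its long middle line; +y runs from the deck to the end post, the way the bar is pushed; z up. Deck: y -235 to -30 mm, top 82 mm high, with 9 mm high side strips 40 mm apart. Gap with the bottle tray: y -30 to 83. End post: y 83 to 138, top 82 mm high, with a sloping lead-in and guide cheeks flared at the mouth.
- rack_screw (a point): Axis of the upright steel screw on the end post, at y = 108 mm of the rack, 87 mm above the desk (5 mm above the post's top, half-way up the thickness of the bar when it is home). Shank 8 mm in diameter; round head 18 mm in diameter, its underside 13.5 mm and its top 19.5 mm above the post.
- bar: Loose flat aluminium bar, 36 (x) x 215 (y) x 10 mm, 0.3 kg, lying between the deck's strips with 2 mm play each side, nose short of the gap. Origin mid-underside; +y to the forked nose, z up. Slides with 1 to 2 N of friction; tail-heavy, so it stays level as the nose crosses the gap; stops against the screw when home.
- bar_slot (a point): Closed end of the open-ended slot in the bar's nose, at half the bar's thickness: on the bar's middle line, 86.5 mm ahead of the bar's origin, 21 mm behind the nose. The slot is 14 mm wide and open at the nose, wider at its mouth. When the bar is home this point is 4 mm short (rack -y) of the screw's axis.
- bar_tab (a point): Centre of the upright push tab on the tail end of the bar: 34 mm wide (x), 12 mm thick (y), standing 30 mm above the bar's top, top 122 mm above the desk. This point is 107 mm above the desk; the rear face, the one to push, is 6 mm behind it, flush with the tail end. At the start the tail hangs a little out past the deck's rear end. The side strips' tops are 91 mm above the desk.
- bottle_1_mid (a point): Small white dropper bottle 1 of 3 standing in the rack's tray under the bar's path, 28 mm diameter, 68 mm tall, top 79 mm above the desk; this point is on its axis, half-way up.
- bottle_2_mid (a point): Small white dropper bottle 2 of 3 standing in the rack's tray under the bar's path, 28 mm diameter, 68 mm tall, top 79 mm above the desk; this point is on its axis, half-way up.
- bottle_3_mid (a point): Small white dropper bottle 3 of 3 standing in the rack's tray under the bar's path, 28 mm diameter, 68 mm tall, top 79 mm above the desk; this point is on its axis, half-way up.
- jar: Bystander: white screw-lid sample jar standing beside the rack, 74 mm diameter, 87 mm tall; origin under its centre.
- marker: Bystander: marker pen lying beside the rack, 121 mm long, 16 mm thick; origin at the middle of its underside.
- scissors: Bystander: scissors lying flat beside the rack, 199 x 87 x 9 mm; origin at the middle of the underside.
- tweezers: Bystander: steel forceps lying beside the rack, 133 mm long, 10 mm high; origin at the middle of the underside.
- mug: Bystander: striped mug, 101 mm tall, towards the back of the desk; origin at its underside.
Not all that is in view belongs to the job. What is shaped like the part that bears bottle_3_mid but red or yellow is not meant.

How it is judged:
By the outcome, as a careful person would: the job done as asked, in the order asked, and still so for the second after the job is handed in, with the robot touching nothing.
It also fails if it takes over 40 s, if anything falls off the work surface, if the arm or the gripper's body presses on something with over 40 N, if the wrist force passes 120 N, or if a joint passes its speed limit or range.

## Working session

There is one attempt and no reset: what is moved stays moved. The work goes in short steps, Python scripts to look and compute and a tool call to move; the robot and the scene stay as the last step left them, time stands still between calls to the robot, and variables do not carry over. Pictures are saved under pics/ and viewed, about 8 in all and at most 12, crops included, and the job is handed in when it is done.

Besides the shell and the picture viewer there is one more tool, called after "Request:" by a JSON object that holds its "op" and its "data", one argument or row to a line. send_rows: Moves the arm, as the interface text tells. Its arguments: {"type":"object","properties":{"plan":{"type":"string"},"jaw":{"type":"number"},"grip_force":{"type":"number"}},"required":["plan"]}

```bash
mkdir -p pics
python3 - <<'E'
from station import ctrl, grab_frame, camera_model
import cv2
s=ctrl.read_state();print(s)
for n in("scene","side"):
    cv2.imwrite(f"pics/{n}0.png",grab_frame(n)[:,:,::-1]);m=camera_model(n);print(n,m)
E
```

```text
{'time': 0.0, 'joint_positions': array([-1.52648450e+00,  5.28462306e-01,  1.43391453e+00,  1.43004526e-05,
        1.18140319e+00, -1.78511789e-01]), 'qvel': array([-0.00028461,  0.00165047,  0.00020749, -0.00028183,  0.00085503,
       -0.00018272]), 'effort': array([-1.70086911e-03, -4.42354524e+01, -1.78026956e+01, -2.67204405e-04,
        8.50843498e-03, -1.19983733e-05]), 'ee_pos': array([ 0.13810665, -0.60877116,  0.21313215]), 'tool_rot': array([-1.75535094,  1.56860892,  1.60905988]), 'wrist_force': array([ 0.50576252, -0.52036897, -1.03795646]), 'torque': array([-0.03856314, -0.01418637, -0.04117851]), 'grip_width': 0.0847278493806598}
scene {'K': array([[616.42779617,   0.        , 307.30605713],
       [  0.        , 616.42779617, 230.30558347],
       [  0.        ,   0.        ,   1.        ]]), 'R': array([[-0.33679952, -0.94148352,  0.0132237 ],
       [-0.75455533,  0.26147521, -0.60189448],
       [ 0.56321606, -0.21269579, -0.79846613]]), 't': array([0.21028946, 0.48170529, 0.9614111 ])}
side {'K': array([[439.0430076 ,   0.        , 323.44975682],
       [  0.        , 439.0430076 , 238.75876115],
       [  0.        ,   0.        ,   1.        ]]), 'R': array([[-0.89675965, -0.44212878, -0.01855469],
       [-0.28708524,  0.61317318, -0.73593526],
       [ 0.3367554 , -0.65463027, -0.67679761]]), 't': array([0.53616027, 0.22933657, 0.72545907])}
```

View pics/scene0.png

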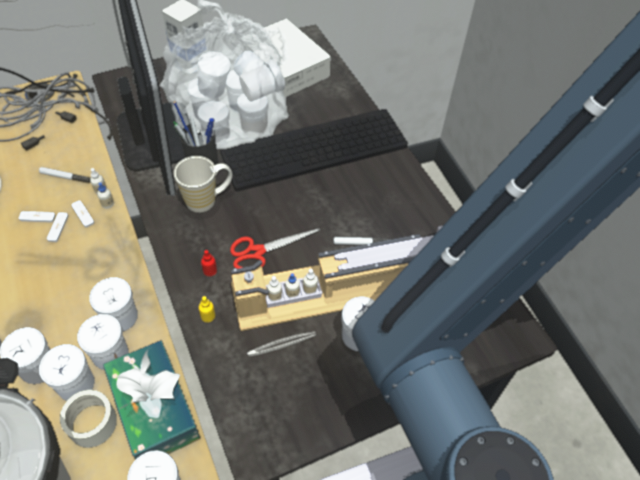

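View pics/side0.png

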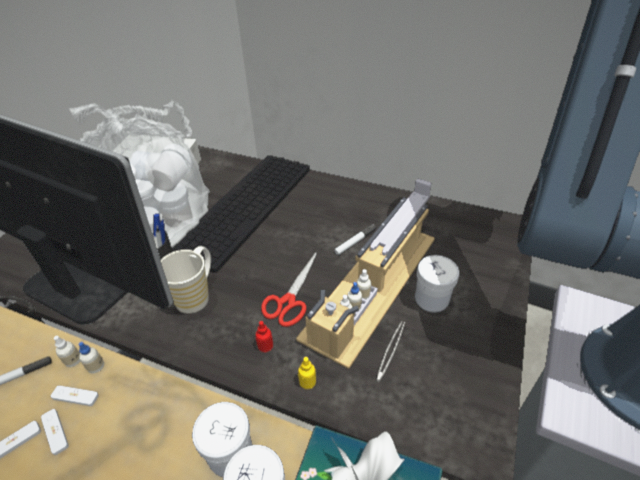

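The rack runs from its tab at side (423,185) to the screw near (330,308), with three white and blue bottles in the tray. The red bottle (264,335) and yellow bottle (306,373) are decoys. The scene view shows the same, but the arm hides the tab. Next is an enlarged crop.

```bash
python3 - <<'E'
import cv2
im=cv2.imread("pics/side0.png")[170:370,290:470]
a=cv2.resize(im,None,fx=3,fy=3,interpolation=cv2.INTER_CUBIC)
cv2.imwrite("pics/c1.png",a)
E
cat > h.py <<'E'
import numpy as np
from station import camera_model
def ray(n,uv):
    m=camera_model(n);d=m['R'].T@np.linalg.solve(m['K'],[*uv,1]);return -m['R'].T@m['t'],d
def atz(n,uv,z):
    c,d=ray(n,uv);return c+d*(z-c[2])/d[2]
def proj(n,X):
    m=camera_model(n);p=m['K']@(m['R']@np.asarray(X,float)+m['t']);return p[:2]/p[2]
E
```

```text
(no output)
```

View pics/c1.png

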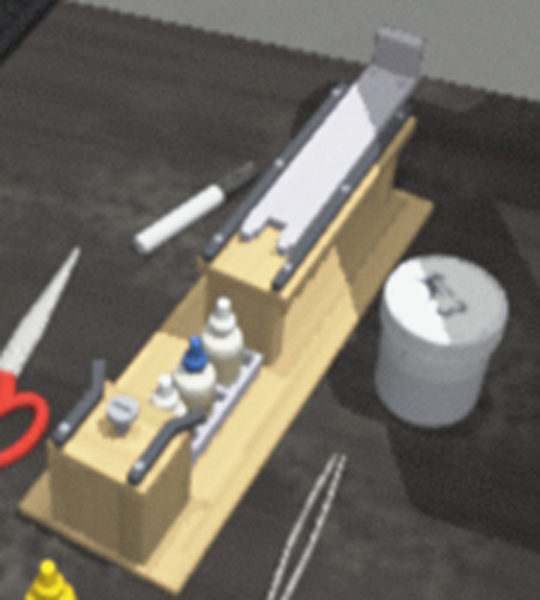

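Run:
```python
from h import *
f=lambda u,v,z:atz("side",(290+u/3,170+v/3),z)
for k,a in dict(screw=(123,406,.1015),tabL=(377,30,.122),tabR=(424,42,.122),noseL=(245,238,.082),noseR=(285,250,.082),slot=(276,222,.092),base1=(20,510,.012),base2=(178,592,.012),base3=(434,203,.012),jar=(445,300,.087)).items(): print(k,f(*a).round(4))
S=f(123,406,.1015)[:2];T=(f(377,30,.122)+f(424,42,.122))[:2]/2
d=S-T;print("dir",d/np.linalg.norm(d),np.degrees(np.arctan2(d[1],d[0])),np.linalg.norm(d))
print("scene screw",proj("scene",[*S,.1015]),"tab",proj("scene",[*T,.122]))
```

```text
screw [0.5025 0.1612 0.1015]
tabL [ 0.4781 -0.2091  0.122 ]
tabR [ 0.4437 -0.2088  0.122 ]
noseL [ 0.4975 -0.0095  0.082 ]
noseR [ 0.4706 -0.0101  0.082 ]
slot [ 0.4818 -0.0217  0.092 ]
base1 [0.5554 0.193  0.012 ]
base2 [0.4494 0.2024 0.012 ]
base3 [ 0.4091 -0.172   0.012 ]
jar [ 0.3672 -0.0056  0.087 ]
dir [0.11157383 0.99375615] 83.59395224031438 0.372491028099529
scene screw [247.58107342 275.9581422 ] tab [441.02535268 233.39352058]
```

Run:
```python
from station import ctrl
from scipy.spatial.transform import Rotation as R
s=ctrl.read_state();print(R.from_euler('xyz',s['tool_rot']).as_matrix().round(3))
```

```text
[[-0.     0.221 -0.975]
 [ 0.002 -0.975 -0.221]
 [-1.    -0.002 -0.   ]]
```

Request:
{"op": "send_rows", "data": {
  "plan": "3 3.5 0 0 0 0; 6 7 0 0 0 0; 9 10.5 0 0 0 0; 12 14 0 0 0 0; 15 17 0 0 0 0",
  "jaw": 0
}}

```text
time: 0.6
ee_pos: [0.2888, -0.4364, 0.2128]
tool_rot: [-1.654, 1.567, 1.71]
wrist_force: [0.1, -0.2, 0.4]
grip_width: 0.0124
```

Request:
{"op": "send_rows", "data": {
  "plan": "3.4 3.5 0 0 0 0.145; 6.8 7 0 0 0 0.29; 10.2 10.5 0 0 0 0.435; 13.6 14.5 0 0 0 0.58; 16.7 18.2 0 0 0 0.725"
}}

```text
time: 1.1
ee_pos: [0.4562, -0.2533, 0.2126]
tool_rot: [-1.644, 1.567, 2.451]
wrist_force: [1.0, 0.0, -0.5]
grip_width: -0.0001
```

Request:
{"op": "send_rows", "data": {
  "plan": "0 0 0 0 0 0.145; 0 0 0 0 0 0.29; 0 0 0 0 0 0.435; 0 0 0 0 0 0.515; 0 0 0 0 0 0.515"
}}

```text
time: 1.6
ee_pos: [0.4561, -0.2529, 0.2123]
tool_rot: [-1.743, 1.566, 2.867]
wrist_force: [-0.5, -0.4, -0.1]
grip_width: 0.0001
```

Run:
```python
from station import ctrl, grab_frame, camera_model
from scipy.spatial.transform import Rotation as R
import cv2
s=ctrl.read_state();M=R.from_euler('xyz',s['tool_rot']).as_matrix();print(s['ee_pos'],M.round(3),s['joint_positions'])
import numpy as np
print(np.degrees(np.arctan2(M[1,1],M[0,1])))
w=grab_frame("wrist");m=camera_model("wrist");print(m)
cv2.imwrite("pics/w1.png",w[:,:,::-1])
```

```text
[ 0.45605772 -0.25291922  0.21226072] [[-0.005  0.995 -0.102]
 [ 0.001 -0.102 -0.995]
 [-1.    -0.005 -0.001]] [-0.71956598  0.39317951  1.68893423 -0.00236814  1.0638212  -0.6159216 ]
-5.872136244961467
{'K': array([[388.77869733,   0.        , 320.41638407],
       [  0.        , 388.77869733, 238.37286913],
       [  0.        ,   0.        ,   1.        ]]), 'mount': array([[ 6.76953254e-04, -2.99594521e-01,  9.54066384e-01,
        -1.59228438e-01],
       [ 9.99999485e-01, -5.18259716e-04, -8.72288019e-04,
         3.04543352e-05],
       [ 7.55786884e-04,  9.54066483e-01,  2.99594016e-01,
        -7.68721245e-02],
       [ 0.00000000e+00,  0.00000000e+00,  0.00000000e+00,
         1.00000000e+00]])}
```

View pics/w1.png

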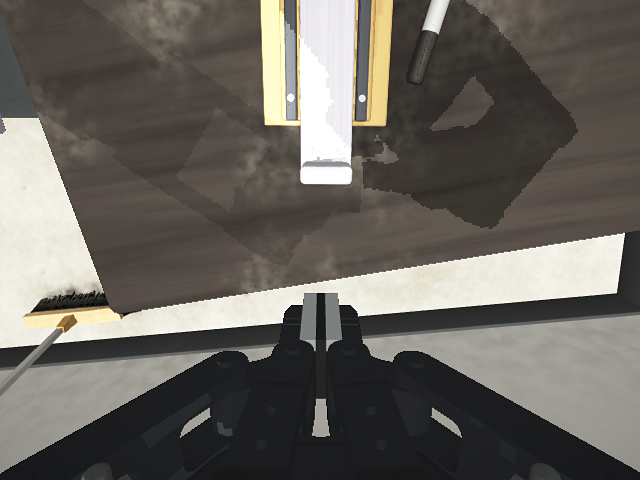

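The tab's top shows at columns 300–352, with its rear edge at row 184. The finger tips are at column 320, behind it and nearly in line. I'll compute the offset.

Run:
```python
from station import ctrl, camera_model
from scipy.spatial.transform import Rotation as R
import numpy as np
s=ctrl.read_state();M=R.from_euler('xyz',s['tool_rot']).as_matrix();p=s['ee_pos']
m=camera_model("wrist");H=m['mount']
def f(u,v,z):
    d=M@H[:3,:3]@np.linalg.solve(m['K'],[u,v,1]);c=M@H[:3,3]+p;return c+d*(z-c[2])/d[2]
a=[f(*x) for x in[(301,184,.122),(352,184,.122),(301,2,.092),(356,2,.092),(265,125,.082),(386,126,.082)]]
for x in a:print(x.round(4))
t=(a[0]+a[1])/2;b=(a[2]+a[3])/2
for e in((b-t),):print(np.degrees(np.arctan2(e[1],e[0])))
d=np.array([.105,.9945,0]);n=np.array([.9945,-.105,0])
print("tab rel tcp along,across",(t-p)@d,(t-p)@n)
```

```text
[ 0.4466 -0.2165  0.122 ]
[ 0.4793 -0.2199  0.122 ]
[ 0.4583 -0.1064  0.092 ]
[ 0.4929 -0.1101  0.092 ]
[ 0.4232 -0.1781  0.082 ]
[ 0.5092 -0.1879  0.082 ]
83.45584900839565
tab rel tcp along,across 0.03531426366115232 0.003280113173817941
```

Request:
{"op": "send_rows", "data": {
  "plan": "0.1 0 -3 0 0 0; 0.3 0 -6 0 0 0; 0.3 0 -8.5 0 0 0; 0.3 0 -9.5 0 0 0; 0.3 0 -9.5 0 0 0"
}}

```text
time: 2.15
ee_pos: [0.4582, -0.2524, 0.116]
tool_rot: [-1.922, 1.563, 2.685]
wrist_force: [0.2, 1.3, 0.3]
grip_width: 0.0004
```

Request:
{"op": "send_rows", "data": {
  "plan": "0.09 0.8 0 0 0 0; 0.18 1.6 0 0 0 0; 0.24 2.2 0 0 0 0; 0.31 2.8 0 0 0 0; 0.37 3.4 0 0 0 0"
}}

```text
time: 2.65
ee_pos: [0.4622, -0.2178, 0.1166]
tool_rot: [-1.895, 1.564, 2.713]
wrist_force: [0.1, 0.7, -0.1]
grip_width: 0.0004
```

Request:
{"op": "send_rows", "data": {
  "plan": "0.09 0.8 0 0 0 0; 0.18 1.6 0 0 0 0; 0.26 2.4 0 0 0 0; 0.35 3.2 0 0 0 0; 0.44 4 0 0 0 0"
}}

```text
time: 3.15
ee_pos: [0.4666, -0.1771, 0.1165]
tool_rot: [-1.892, 1.564, 2.715]
wrist_force: [-0.5, -0.1, 0.5]
grip_width: 0.0002
```

Request:
{"op": "send_rows", "data": {
  "plan": "0.09 0.8 0 0 0 0; 0.18 1.6 0 0 0 0; 0.26 2.4 0 0 0 0; 0.35 3.2 0 0 0 0; 0.44 4 0 0 0 0"
}}

```text
time: 3.65
ee_pos: [0.4711, -0.1365, 0.1166]
tool_rot: [-1.893, 1.564, 2.714]
wrist_force: [0.6, 0.5, -0.3]
grip_width: -0.0002
```

Run:
```python
from station import ctrl, grab_frame
import cv2
s=ctrl.read_state();print(s['ee_pos'],s['wrist_force'])
a=cv2.resize(grab_frame("side")[160:380,280:480,::-1],None,fx=2.7,fy=2.7,interpolation=cv2.INTER_CUBIC)
cv2.imwrite("pics/s2.png",a)
```

```text
[ 0.47110652 -0.13648172  0.11655392] [ 0.63805249  0.46714525 -0.29391841]
```

View pics/s2.png

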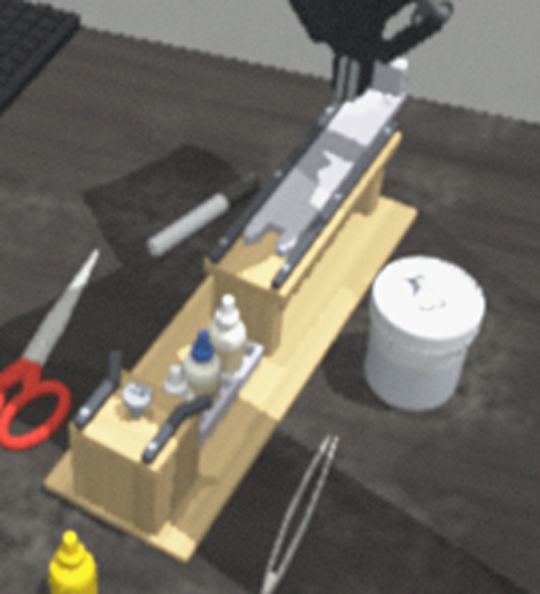

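Run:
```python
from station import ctrl, grab_frame
from h import *
import cv2
s=ctrl.read_state();p=s['ee_pos']
for n in("side","scene"):
  for dz in(0,-.019): print(n,proj(n,p+[0,0,dz]), ((proj(n,p+[0,0,dz])-[280,160])*2.7))
  print('tab',proj(n,[.463,-.212,.122]))
cv2.imwrite("pics/w2.png",grab_frame("wrist")[:,:,::-1])
```

```text
side [407.75937346 202.16068098] [344.95030835 113.83383864]
side [406.73420358 209.45166083] [342.18234966 133.51948425]
tab [422.92308369 180.99288156]
scene [403.09347538 241.43160796] [332.35238351 219.8653415 ]
scene [401.72780161 247.27516217] [328.66506435 235.64293786]
tab [441.96651546 232.14049616]
```

View pics/w2.png

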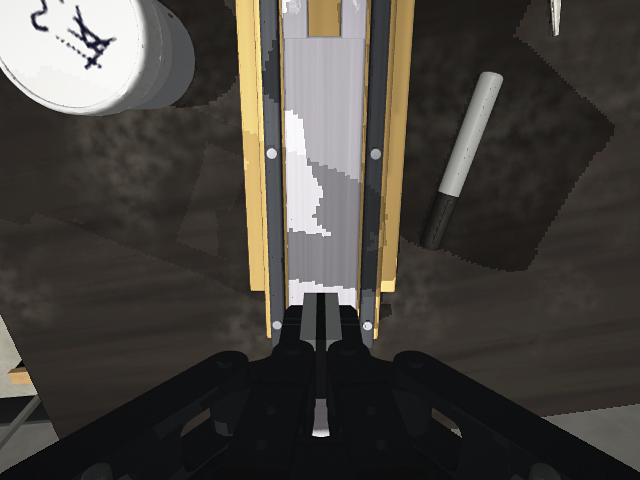

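The bar has not moved. The tips passed over the tab, since they stand higher than stated: about 16 mm above the TCP in the side view, where I expected 19 mm below it. I'll lift, back off and check the tip height.

Request:
{"op": "send_rows", "data": {
  "plan": "0 0 1.5 0 0 0; -0.3 -2.8 2.5 0 0 0; -0.7 -6.5 2.5 0 0 0; -1.1 -10 2.5 0 0 0; -1.35 -12.5 2.5 0 0 0"
}}

```text
time: 4.25
ee_pos: [0.4574, -0.2636, 0.1418]
tool_rot: [-1.763, 1.565, 2.845]
wrist_force: [0.9, 0.0, 0.1]
grip_width: -0.0002
```

Request:
{"op": "send_rows", "data": {
  "plan": "0 0 0 0 0 0; 0 0 -2 0 0 0; 0 0 -4 0 0 0; 0 0 -4 0 0 0"
}}

```text
time: 4.65
ee_pos: [0.4556, -0.2614, 0.0997]
tool_rot: [-1.996, 1.559, 2.612]
wrist_force: [-0.6, 0.8, 0.1]
grip_width: 0.0002
```

Run:
```python
from station import ctrl, grab_frame
from h import *
import cv2
s=ctrl.read_state();p=s['ee_pos'];print(p)
o=[]
for n in("side","scene"):
  q=proj(n,p);c=np.round(q).astype(int)
  x0=c[0]-50;y0=c[1]-60
  im=grab_frame(n)[y0:y0+100,x0:x0+100,::-1].copy()
  im=cv2.resize(im,None,fx=4,fy=4,interpolation=cv2.INTER_CUBIC);o.append(im)
  for dz in(.019,0,-.019):print(n,dz,((proj(n,p+[0,0,dz])-[x0,y0])*4).round())
cv2.imwrite("pics/t3.png",np.hstack(o))
```

```text
[ 0.45563854 -0.26140785  0.09974373]
side 0.019 [206. 213.]
side 0 [201. 241.]
side -0.019 [196. 269.]
scene 0.019 [210. 217.]
scene 0 [202. 241.]
scene -0.019 [193. 264.]
```

View pics/t3.png

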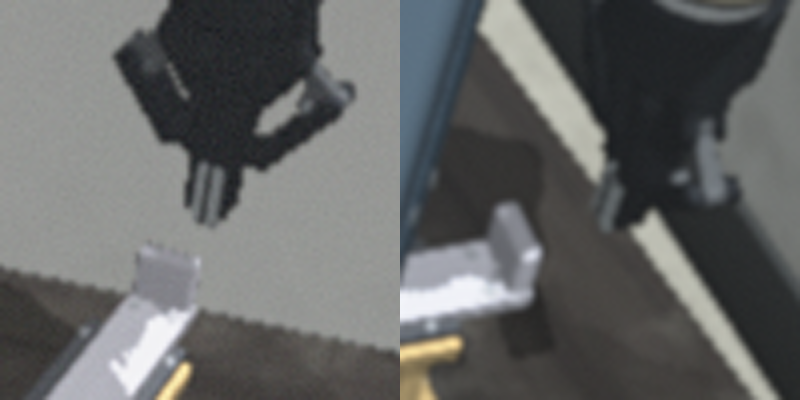

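The tips are about 10 mm above the reported TCP, and both views agree (side row 225, scene row 230). I'll go 1.1 cm lower and push.

Request:
{"op": "send_rows", "data": {
  "plan": "0.25 0 -0.6 0 0 0; 0.25 0 -1.1 0 0 0; 0.25 0 -1.1 0 0 0; 0.33 0.8 -1.1 0 0 0; 0.42 1.6 -1.1 0 0 0"
}}

```text
time: 5.25
ee_pos: [0.4615, -0.2462, 0.0909]
tool_rot: [-1.866, 1.564, 2.742]
wrist_force: [0.3, 0.4, -0.5]
grip_width: -0.0003
```

Request:
{"op": "send_rows", "data": {
  "plan": "0.09 0.8 0 0 0 0; 0.18 1.6 0 0 0 0; 0.26 2.4 0 0 0 0; 0.35 3.2 0 0 0 0; 0.44 4 0 0 0 0"
}}

```text
time: 5.75
ee_pos: [0.4662, -0.2059, 0.0911]
tool_rot: [-1.793, 1.564, 2.815]
wrist_force: [0.1, -2.4, 0.4]
grip_width: -0.0002
```

Run:
```python
from station import ctrl, grab_frame
import cv2,numpy as np
s=ctrl.read_state();print(s['ee_pos'],s['wrist_force'])
a=cv2.resize(grab_frame("side")[160:380,280:480,::-1],None,fx=2,fy=2,interpolation=cv2.INTER_CUBIC)
b=cv2.resize(grab_frame("scene")[190:410,225:425,::-1],None,fx=2,fy=2,interpolation=cv2.INTER_CUBIC)
cv2.imwrite("pics/s4.png",np.hstack([a,b]))
```

```text
[ 0.46619021 -0.20589055  0.09107107] [ 0.12028993 -2.44439993  0.39423027]
```

View pics/s4.png

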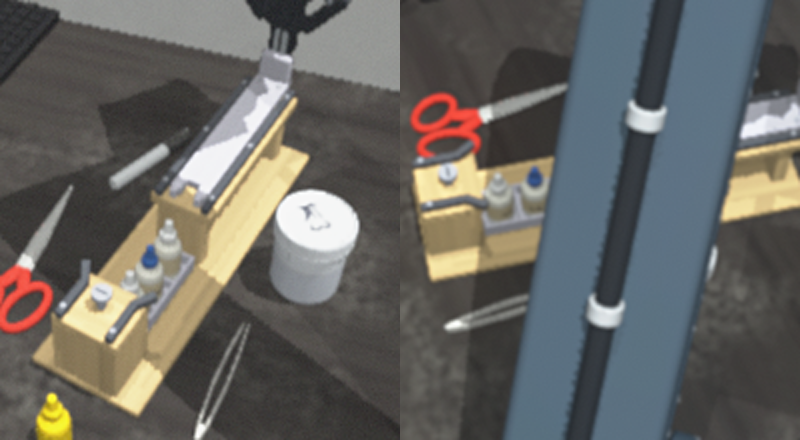

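The bar is now sliding: 2.4 N on the wrist, and the nose at the gap edge in side crop (185,190). I'll keep pushing with a 1.5 mm centring correction.

Request:
{"op": "send_rows", "data": {
  "plan": "0.04 0.8 0 0 0 0; 0.08 1.6 0 0 0 0; 0.15 2.4 0 0 0 0; 0.22 3.2 0 0 0 0; 0.3 4 0 0 0 0"
}}

```text
time: 6.35
ee_pos: [0.4687, -0.1641, 0.091]
tool_rot: [-1.938, 1.563, 2.67]
wrist_force: [-0.2, -2.4, 1.0]
grip_width: -0.0006
```

Request:
{"op": "send_rows", "data": {
  "plan": "0.09 0.8 0 0 0 0; 0.18 1.6 0 0 0 0; 0.26 2.4 0 0 0 0; 0.35 3.2 0 0 0 0; 0.44 4 0 0 0 0"
}}

```text
time: 6.85
ee_pos: [0.4732, -0.1234, 0.091]
tool_rot: [-1.938, 1.563, 2.671]
wrist_force: [-0.2, -2.6, 0.7]
grip_width: 0.0002
```

Run:
```python
from station import ctrl, grab_frame
import cv2,numpy as np
s=ctrl.read_state();print(s['ee_pos'],s['wrist_force'])
a=cv2.resize(grab_frame("side")[160:380,280:480,::-1],None,fx=2.7,fy=2.7,interpolation=cv2.INTER_CUBIC)
cv2.imwrite("pics/s5.png",a)
```

```text
[ 0.47316709 -0.12344762  0.09095112] [-0.17666666 -2.62493789  0.73738107]
```

View pics/s5.png

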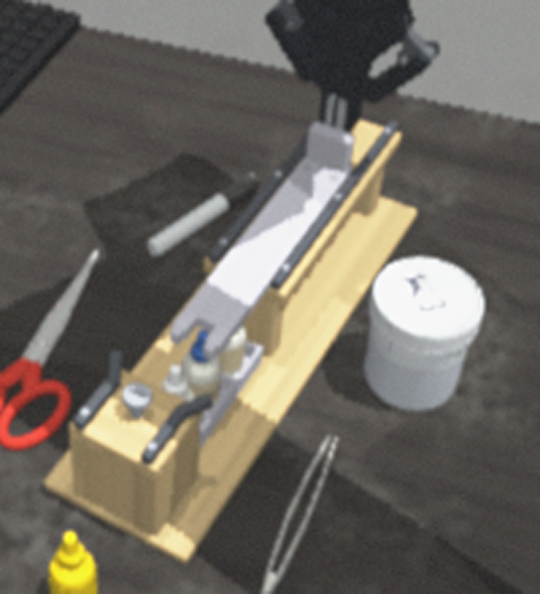

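The bar is level and straight across the gap, with its prongs at (175,332) and (210,352), and the bottles are undisturbed. I'll continue more slowly.

Request:
{"op": "send_rows", "data": {
  "plan": "0.07 0.8 0 0 0 0; 0.15 1.6 0 0 0 0; 0.24 2.4 0 0 0 0; 0.33 3.2 0 0 0 0; 0.42 4 0 0 0 0"
}}

```text
time: 7.4
ee_pos: [0.4769, -0.0813, 0.0908]
tool_rot: [-2.017, 1.561, 2.592]
wrist_force: [-0.3, -1.5, 0.1]
grip_width: -0.0001
```

Request:
{"op": "send_rows", "data": {
  "plan": "0.04 0.4 0 0 0 0; 0.09 0.8 0 0 0 0; 0.13 1.2 0 0 0 0; 0.18 1.6 0 0 0 0; 0.22 2 0 0 0 0"
}}

```text
time: 7.9
ee_pos: [0.4791, -0.0611, 0.0908]
tool_rot: [-2.021, 1.561, 2.588]
wrist_force: [-0.6, -1.2, -0.2]
grip_width: -0.0
```

Request:
{"op": "send_rows", "data": {
  "plan": "0.02 0.2 0 0 0 0; 0.04 0.4 0 0 0 0; 0.04 0.4 0 0 0 0"
}}

```text
time: 8.2
ee_pos: [0.4795, -0.0567, 0.0908]
tool_rot: [-2.053, 1.56, 2.556]
wrist_force: [-0.0, 0.5, 0.4]
grip_width: -0.0003
```

Request:
{"op": "send_rows", "data": {
  "plan": "0.02 0.2 0 0 0 0; 0.04 0.4 0 0 0 0; 0.04 0.4 0 0 0 0"
}}

```text
time: 8.5
ee_pos: [0.4799, -0.0525, 0.0908]
tool_rot: [-2.074, 1.56, 2.535]
wrist_force: [-0.3, 0.6, -0.6]
grip_width: -0.0
```

Request:
{"op": "send_rows", "data": {
  "plan": "0.02 0.15 0 0 0 0; 0.03 0.3 0 0 0 0; 0.03 0.3 0 0 0 0"
}}

```text
time: 8.8
ee_pos: [0.4802, -0.0492, 0.0908]
tool_rot: [-2.086, 1.56, 2.523]
wrist_force: [-0.3, -1.2, -0.2]
grip_width: -0.0001
```

Request:
{"op": "send_rows", "data": {
  "plan": "0.02 0.15 0 0 0 0; 0.03 0.3 0 0 0 0; 0.03 0.3 0 0 0 0"
}}

```text
time: 9.1
ee_pos: [0.4805, -0.0463, 0.0908]
tool_rot: [-2.066, 1.56, 2.543]
wrist_force: [-0.4, -2.9, 0.6]
grip_width: 0.0
```

Run:
```python
from station import ctrl, grab_frame
import cv2,numpy as np
s=ctrl.read_state();print(s['ee_pos'],s['wrist_force'])
a=cv2.resize(grab_frame("side")[180:330,300:440,::-1],None,fx=3.9,fy=3.9,interpolation=cv2.INTER_CUBIC)
cv2.imwrite("pics/s6.png",a)
```

```text
[ 0.48052862 -0.04626485  0.09078408] [-0.43873493 -2.92552336  0.56511577]
```

View pics/s6.png

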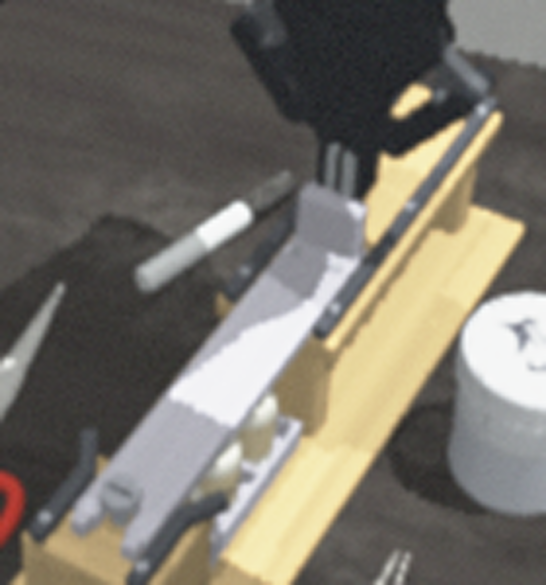

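The nose is on the post with its prongs past the screw (120,495). The force is still only at sliding level, so I'll creep until it hits the stop.

Request:
{"op": "send_rows", "data": {
  "plan": "0.02 0.15 0 0 0 0; 0.03 0.3 0 0 0 0; 0.03 0.3 0 0 0 0"
}}

```text
time: 9.45
ee_pos: [0.4821, -0.0461, 0.0911]
tool_rot: [-1.604, 1.565, 3.007]
wrist_force: [-0.7, -11.7, -0.6]
grip_width: -0.0003
```

Run:
```python
from h import *
for a in((85,525),(130,552)):
  for z in(.082,.087):
    X=atz("side",(300+a[0]/3.9,180+a[1]/3.9),z);print(X.round(4),(X[:2]-[.5025,.1612])@[.11,.994])
```

```text
[0.5148 0.1714 0.082 ] 0.011497413683907035
[0.5129 0.1748 0.087 ] 0.014680601702925433
[0.4914 0.1759 0.082 ] 0.013419789701094635
[0.4898 0.1793 0.087 ] 0.0165866230338418
```

Request:
{"op": "send_rows", "data": {
  "plan": "0 0.25 0 0 0 0; -0.05 0.5 0 0 0 0; -0.05 0.5 0 0 0 0"
}}

```text
time: 9.75
ee_pos: [0.484, -0.0462, 0.0919]
tool_rot: [-0.097, 1.562, -1.765]
wrist_force: [-2.3, -19.3, -0.1]
grip_width: -0.0003
```

Request:
{"op": "send_rows", "data": {
  "plan": "0 -0.8 0 0 0 0; -0.2 -2.4 0 0 0 0; -0.5 -4.5 1 0 0 0; -0.7 -6 4 0 0 0; -0.9 -8 8 0 0 0"
}}

```text
time: 10.25
ee_pos: [0.4729, -0.1252, 0.171]
tool_rot: [-0.97, 1.563, -2.637]
wrist_force: [0.8, 0.1, -0.1]
grip_width: 0.0
```

Request:
{"op": "send_rows", "data": {
  "plan": "0 -3 2 0 0 0; 0 -6 4 0 0 0; 0 -8 4 0 0 0; 0 -8 4 0 0 0"
}}

```text
time: 10.65
ee_pos: [0.4736, -0.2075, 0.2118]
tool_rot: [-0.636, 1.564, -2.307]
wrist_force: [0.1, 0.5, 0.8]
grip_width: -0.0002
```

Run:
```python
from station import ctrl, grab_frame
import cv2,numpy as np
s=ctrl.read_state();print(s['ee_pos'],s['wrist_force'])
S=grab_frame("side")[:,:,::-1];C=grab_frame("scene")[:,:,::-1]
a=cv2.resize(S[210:360,290:400],None,fx=4,fy=4,interpolation=cv2.INTER_CUBIC)
b=cv2.resize(C[200:365,225:325],None,fx=600/165,fy=600/165,interpolation=cv2.INTER_CUBIC)
cv2.imwrite("pics/s7.png",np.hstack([a,b])[:,:800])
cv2.imwrite("pics/sideF.png",S);cv2.imwrite("pics/sceneF.png",C)
```

```text
[ 0.47362934 -0.20745219  0.21178187] [0.14525142 0.52581827 0.84247873]
```

View pics/s7.png

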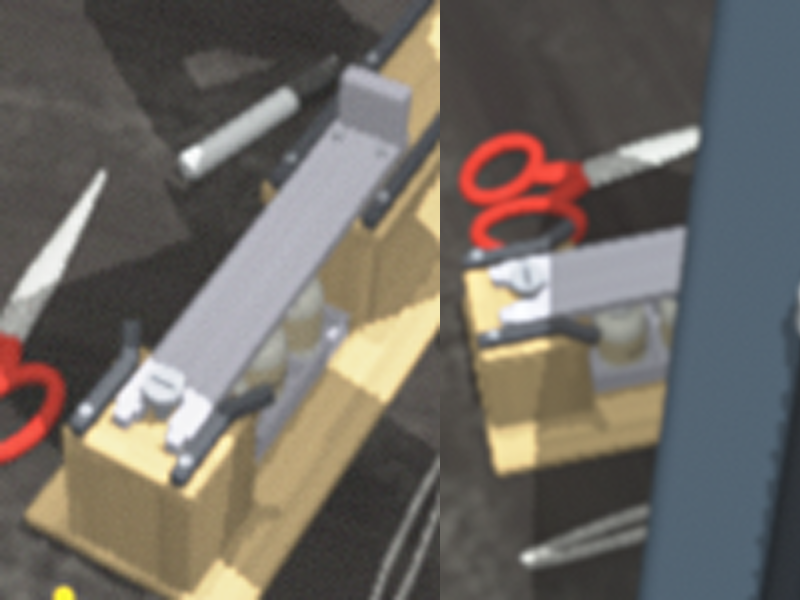

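The screw head at (163,385) covers the closed end of the slot and the prongs stand past it on both sides. The bar lies flat on the deck and the post, and the two bottles in view are upright. The arm is clear, so I'm handing in.

```bash
python3 -c "
from station import ctrl
print(ctrl.read_state()['time'],ctrl.close_job())"
```

```text
the job is handed in; nothing more can be done
10.75 None
```

The retaining bar is home. I pushed it by its tab along the deck, over the bottles and onto the post until it hit a hard stop. The force rose from about 3 N to 19 N with no further travel. I then backed the arm clear and handed in at 10.75 s.

- **First push missed:** with the fingers shut, the fingertips were about 10 mm above the reported TCP, not 19 mm below it as described. They passed over the tab, and I saw no contact in the pictures or the wrist force. I checked the height in two cameras, lowered the tool and repeated the push.
- **Final picture:** the screw head covers the closed end of the slot and both prongs stand past it. The bar is flat on both supports, and the bottles I could see are upright.
- **Nose position:** just before the stop I measured the nose 11 to 17 mm past the screw's axis, against the 17 mm expected when home. I did not measure it again afterwards.
- **Not fully checked:** the bar or the arm hid the third bottle in the last view. The marker, scissors and tweezers looked in place, and the jar did in an earlier view. I did not measure any of them for movement, and I did not look at the mug again.

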